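# Refit the fuse and hold the recessed reset on an engraver's power unit

## Robot

A 7-joint arm with a two-finger parallel gripper is mounted at the origin on the work surface. World frame = base frame: x ahead of the robot, y to its left, z up, the work surface at z = 0. Lengths are in m, angles in degrees, forces in N, time in s.
With the tool pointing down it reaches from about 0.425 to 0.925 m from the base axis. Payload 6.8 kg.
Tool frame: the origin (TCP) lies at the very end of the fingers, on their centre line; the grasp point (between the pads) lies 19 mm behind it; z points along the fingers, x is the direction in which the jaws open and shut, and the axes are right-handed (so a half turn about z gives the same grasp; the last joint's range is limited). The gripper opens to 88 mm and grips with 3 to 60 N. Pads are 20 mm wide; open, the fingers measure 115 mm over their backs; the gripper's body (75 mm by 178 mm) begins 61 mm behind the grasp point.
Start: joints at [-80.163, 27.33, 1.283, 89.118, -0.659, 63.558, -4.761], TCP at [0.186, 0.649, 0.223] pointing down, gripper open.
Joint ranges: [-169.35, 169.35], [-19.33, 120.38], [-80.79, 83.38], [13.8, 139.57], [-78.32, 258.32], [9.67, 109.79], [-169.56, 169.56]. Speed limits (degrees/s): [136.94, 136.94, 180, 180, 180, 180, 180].

## Interface

Orientations are given as a 3x3 rotation matrix whose columns are the frame's x, y, z axes.
In Python, from rig import arm gives the robot as it stands. The module is installed in compiled form; this text tells all that it offers.
- The arm moves only by the tool drive_tool, never from a script. Its argument "motion" is a list of rows, each a list of 2 entries, a list of its own where there are three numbers: the shift along the tool's x, y, z in cm, then the turn about the tool's z in degrees. In form: [[[x, y, z], spin], ...]. A call has 1 to 10 rows; each row shifts and turns the commanded pose from where the row before left it, along the tool's axes as they then stand; what a row does not reach is not made up. A row lasts 1/10 s, in which the tool goes at most 50 mm and 8.59 degrees, less where a joint would pass 70% of its speed; a pose out of reach is approached as far as the arm can. A call with a gripper value outside its range is refused whole. "grip" is the finger opening in cm, from 0 to 8.78, set as the call begins (left out, the last holds). The fingers move at their own pace and stop on an object; "force" is the grip in N (left out, the last holds). Time passes only in rows, so rows that do not move let the fingers close. It gives the time, the measured TCP pose, the force and the opening at its end, in the units of the state.
- arm.observe(): the state, without advancing time (a new reading comes with each control period).
- arm.capture(name): name is "scene" or "top" or "wrist"; returns the picture (420x560x3 uint8, blue, green, red); there is no depth.
- arm.camera_info(name): a dict with "intrinsics" (3x3 intrinsics, pixels), "xyz" and "orientation" of the camera in the world. Camera axes: x right, y down, z forward; pixel columns grow to the right and rows downward; lengths in m; the calibration is good to about 2 mm. A picture is of the moment at which its call begins: read the wrist's pose just before it. camera_info takes no time and is no camera call; for the wrist camera it gives the pose at the moment of the call.
- arm.job_done(): hands the job in, once; it reports no verdict.
The state is a dict: "time_s": time; "qpos": joint angles; "qvel": joint speeds; "tau": joint torques, N m; "position": TCP position; "tool_rot": TCP orientation; "wrist_force": force on the tool from outside, world axes, zero at the start; "ft_torque": the same for the moment, N m; "finger_gap": opening from 0.0 (shut) to 1.0 (fully open).
Only numpy, scipy, OpenCV 4.12 (cv2) and the standard library are available. Lean on these libraries where they do the work, as an engineer would, in place of code of your own. Each camera call takes 0.05 s, during which the arm holds its last target.

## Task

Bring the engraving handpiece's power unit back to life: push its blue fuse cap straight down until it is fully home, then turn it clockwise as far as it goes to lock it. Then take the orange-handled scriber out of the wooden tool stand, reach its steel pin through the yellow-ringed hole in the unit's top and press the red reset button all the way down, and finish while still holding it down with the scriber in the gripper. Leave the other tools and things on the bench where they are.

Things in the scene. Friction and masses are not known exactly. Their poses are not given: they have to be found in the camera images.
- unit: Power unit, fixed to the bench: grey box with a flat black top, 150 (x) by 250 (y) by 80 mm high. Origin at the centre of its underside, z up. The fuse cap's vertical axis stands at y = +65 mm, x = 0; the reset hole at y = -65 mm, x = 0. It may stand on either side of the bench, at any small yaw.
- fuse_grip (a point): On the vertical axis of the blue fuse cap, in its grip bar at a good height to grip: 10 mm under the bar's top, 24 mm above its flange. Moves with the cap. Bar 42 mm long along x, 14 mm thick along y, 34 mm high, on a round flange 46 mm across, 6 mm thick. A white line on top marks the bar's -x end. With the cap home this point is 113 mm above the bench, the flange on a 3 mm aluminium collar.
- fuse_slide (a joint): How far the fuse cap is pushed down, m: 0 = standing 15 mm proud, 0.015 = fully home on its stop. Starts between 0 and 0.004. Stays where left; about 4 N of friction, no spring.
- fuse_turn (a joint): How far the fuse cap is turned clockwise seen from above, rad: 0 = unlocked (white line towards the white dot), 1.2 = locked, on its stop (white line towards the green dot). Starts between 0 and 0.2. Stays where left; about 0.05 N m of friction. It can be gripped by the bar, pushed and turned in one grasp.
- stand: Fixed light-wood tool stand, 60 (x) by 190 (y) by 55 mm high, origin at the centre of its underside, z up. Three vertical 9 mm through holes at y = -60, 0, +60 mm, each holding an upright tool; which is where varies. The other two, a pale-wood graver (26 mm wide near its top) and a dark-wood burnisher, reach 120 mm above the bench. Grip with the fingers closing along the stand's x.
- scriber: Loose scriber with a plain round orange handle, 30 to 65 g. Origin at the tip of its steel pin; z runs up along the tool. Pin 6 mm diameter from z = 0 to 48 mm, handle 18 mm diameter from z = 48 to 118 mm. Stands upright in the stand, the handle's shoulder on the stand's top, its top 125 mm above the bench. Its own yaw means nothing (round).
- reset_hole (a point): Centre of the mouth of the reset hole, level with the unit's top face (80 mm above the bench), z up. Round hole of 15 mm diameter through an 8 mm thick cover, with a painted yellow ring round it; free space behind it.
- button_top (a point): Centre of the top face of the red reset button under the hole (25 mm diameter, so it fills the view through the hole). At rest 22 mm below the unit's top face, so 58 mm above the bench. Moves with the button.
- reset_button (a joint): How far the reset button is pressed down, m: 0 = released, 0.008 = fully down on its stop. Spring: about 1.6 N to start, 4.8 N fully down; it comes back up when let go.
- graver: Bystander: upright graver with pale wood handle in the stand. Origin at the tip of its pin.
- burnisher: Bystander: upright burnisher with dark wood handle in the stand. Origin at the tip of its pin.
- oilstone: Bystander: dark grey sharpening stone 150 x 50 x 25 mm lying at the left of the bench; origin at the centre of its underside.
- wood_block: Bystander: dark wood block 60 x 90 x 35 mm at the right of the bench; origin at the centre of its underside.
- oil_jar: Bystander: amber jar with black cap, 48 mm diameter, 65 mm high, beyond the middle; origin at the centre of its underside.
- dish: Bystander: white dish 80 mm across, 25 mm high, beyond the middle to the left; origin at the centre of its underside.
- flat_file: Bystander: flat file with a pale handle, 240 mm long, 16 mm high, lying beyond the middle; origin 10 mm from its middle, under it.

How it is judged:
By the outcome, as a careful person would: the job done as asked, in the order asked, and still so for the second after the job is handed in, while the arm keeps its last pose, push and grip.
It also fails if it takes over 54 s, if anything falls off the work surface, if the arm or the gripper's body presses on something with over 40 N, if the wrist force passes 120 N, or if a joint passes its speed limit or range.

## Working session

There is one attempt and no reset: what is moved stays moved. The work goes in short steps, Python scripts to look and compute and a tool call to move; the robot and the scene stay as the last step left them, time stands still between calls to the robot, and variables do not carry over. Pictures are saved under pics/ and viewed, and the job is handed in when it is done.

Besides the shell and the picture viewer there is one more tool, called after "Emit:" by a JSON object that holds its "fn" and its "kwargs". drive_tool: Moves the arm, as the interface text tells. Its arguments: {"type":"object","properties":{"motion":{"type":"array"},"grip":{"type":"number"},"force":{"type":"number"}},"required":["motion"]}

```bash
mkdir -p pics
python3 - <<'E'
from rig import arm
import cv2,numpy as np
s=arm.observe()
print({k:np.round(v,3).tolist() for k,v in s.items()})
for n in ["scene","top","wrist"]:
    i=arm.camera_info(n);print(n,np.round(i['intrinsics'],1).tolist(),np.round(i['xyz'],3).tolist(),np.round(i['orientation'],3).tolist())
    cv2.imwrite(f'pics/{n}0.png',arm.capture(n))
E
```

```text
{'time_s': 0.0, 'qpos': [-80.165, 27.374, 1.28, 89.177, -0.657, 63.557, -4.762], 'qvel': [-0.068, 0.14, -0.045, -0.016, -0.055, -0.008, -0.062], 'tau': [0.001, -58.286, 1.535, -27.261, -0.054, 0.017, 0.0], 'position': [0.186, 0.648, 0.222], 'tool_rot': [[0.276, 0.961, -0.0], [0.961, -0.276, -0.002], [-0.002, 0.0, -1.0]], 'wrist_force': [0.857, 0.516, -0.657], 'ft_torque': [0.03, -0.035, -0.014], 'finger_gap': 0.998}
scene [[393.1, 0.0, 283.6], [0.0, 393.1, 208.1], [0.0, 0.0, 1.0]] [1.242, 0.061, 0.895] [[-0.116, 0.777, -0.619], [0.993, 0.083, -0.081], [-0.011, -0.624, -0.782]]
top [[477.6, 0.0, 272.3], [0.0, 477.6, 200.2], [0.0, 0.0, 1.0]] [0.37, -0.006, 1.661] [[-0.0, -0.986, 0.167], [-1.0, 0.001, 0.0], [-0.001, -0.167, -0.986]]
wrist [[325.5, 0.0, 282.1], [0.0, 325.5, 201.8], [0.0, 0.0, 1.0]] [0.116, 0.668, 0.382] [[0.276, 0.926, 0.258], [0.961, -0.265, -0.076], [-0.002, 0.269, -0.963]]
```

View pics/scene0.png

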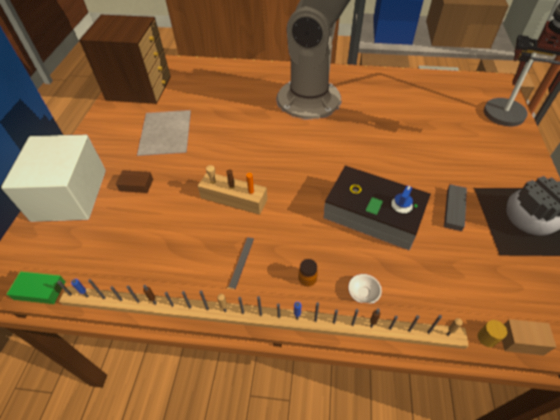

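View pics/top0.png

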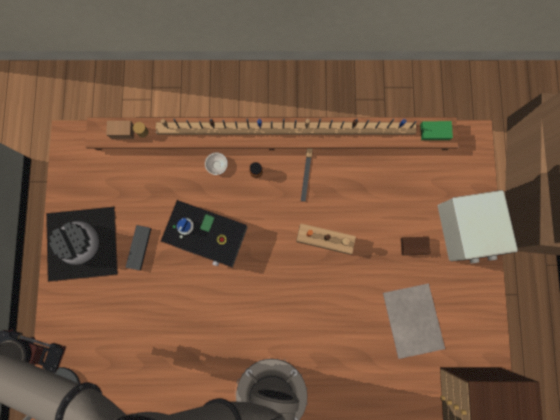

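View pics/wrist0.png

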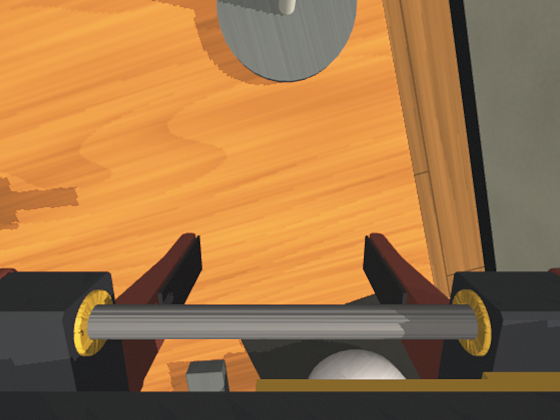

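The unit is at +y: ring at scene (355,189) and top (222,239), cap at top (185,226). The stand is near the middle, with the orange scriber at scene (250,183) and top (310,234).

```bash
cat > h.py <<'E'
import cv2,numpy as np
def ray(info,px,z):
    K=np.array(info['intrinsics']);R=np.array(info['orientation']);c=np.array(info['xyz'])
    d=R@np.linalg.solve(K,np.array([px[0],px[1],1.]))
    return c+d*(z-c[2])/d[2]
def proj(info,p):
    K=np.array(info['intrinsics']);R=np.array(info['orientation']);c=np.array(info['xyz'])
    q=K@(R.T@(np.array(p)-c)); return q[:2]/q[2]
H={'yellow':((20,150,90),(35,255,255)),'blue':((105,150,60),(130,255,255)),'orange':((4,200,120),(14,255,255)),
'green':((50,120,60),(85,255,255)),'red':((170,120,60),(180,255,255))}
def blobs(img,col,roi=None,amin=6):
    h=cv2.cvtColor(img,cv2.COLOR_BGR2HSV);m=cv2.inRange(h,*H[col])
    if roi:
        k=np.zeros_like(m);x0,y0,x1,y1=roi;k[y0:y1,x0:x1]=255;m&=k
    n,l,st,ce=cv2.connectedComponentsWithStats(m)
    return [(ce[i].round(1).tolist(),st[i].tolist()) for i in range(1,n) if st[i][4]>=amin],l
E
python3 - <<'E'
from rig import arm
from h import *
R={'scene':(180,150,440,250),'top':(155,190,365,275)}
for n in R:
    im=cv2.imread(f'pics/{n}0.png');i=arm.camera_info(n)
    for c,z in [('yellow',.08),('blue',.12),('orange',.1),('green',.08),('red',.058)]:
        b,_=blobs(im,c,R[n])
        for q in b: print(n,c,q,ray(i,q[0],z).round(3))
    x0,y0,x1,y1=R[n]
    cv2.imwrite(f'pics/{n}0z.png',cv2.resize(im[y0:y1,x0:x1],None,fx=3,fy=3,interpolation=cv2.INTER_CUBIC))
E
```

```text
scene yellow ([355.2, 188.5], [349, 184, 13, 10, 78]) [0.508 0.165 0.08 ]
scene blue ([404.7, 197.9], [396, 188, 16, 19, 153]) [0.562 0.285 0.12 ]
scene orange ([250.0, 182.3], [246, 172, 8, 22, 121]) [ 0.533 -0.123  0.1  ]
scene green ([374.0, 205.3], [366, 197, 17, 17, 180]) [0.562 0.214 0.08 ]
scene green ([415.4, 205.4], [414, 204, 4, 4, 13]) [0.551 0.323 0.08 ]
top blue ([183.7, 224.2], [178, 219, 12, 12, 84]) [0.552 0.282 0.12 ]
```

View pics/scene0z.png

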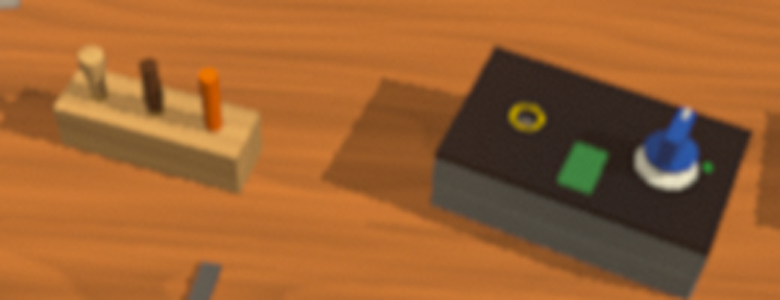

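View pics/top0z.png

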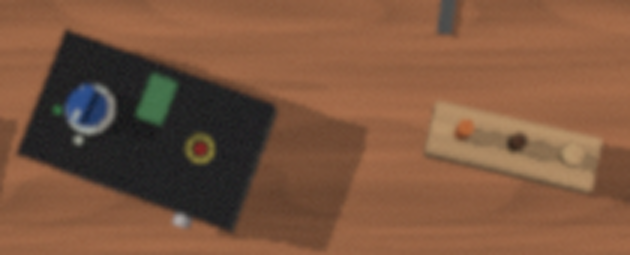

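Emit:
{"fn": "drive_tool", "kwargs": {"motion": [[[-1.5,2.5,0],0],[[-2.45,4.2,0],0],[[-2.45,4.2,0],0],[[-2.45,4.2,0],0],[[-2.45,4.2,0],0],[[-2.45,4.2,0],0],[[-2.45,4.2,0],0],[[-2.45,4.2,0],0],[[-2.45,4.2,0],0],[[-2.45,4.2,0],0]]}}

```text
time_s: 1.15
position: [0.5097, 0.3095, 0.2226]
tool_rot: [[0.276, 0.961, -0.0], [0.961, -0.276, 0.0], [-0.0, -0.0, -1.0]]
wrist_force: [0.4, 0.9, 0.3]
finger_gap: 0.999
```

Emit:
{"fn": "drive_tool", "kwargs": {"motion": [[[-2.45,4.2,0],0],[[-2.45,4.2,0],0],[[-2.0,3.5,0],0],[[-1.0,1.7,0],5],[[-0.5,1.0,0],0],[[0,0,0],0]]}}

```text
time_s: 1.75
position: [0.6256, 0.1882, 0.2223]
tool_rot: [[0.359, 0.933, -0.0], [0.933, -0.359, -0.001], [-0.001, -0.0, -1.0]]
wrist_force: [-0.1, -0.0, -0.9]
finger_gap: 1.0
```

Run:
```python
from rig import arm
from h import *
s=arm.observe();print(s['position'],np.round(s['qpos'],1),np.abs(s['qvel']).max(), s['time_s'],s['wrist_force'])
i=arm.camera_info('wrist');im=arm.capture('wrist');cv2.imwrite('pics/w1.png',im)
for c,z in [('yellow',.08),('blue',.12),('orange',.1),('green',.08),('red',.058)]:
    for q in blobs(im,c,None,20)[0]: print(c,q,ray(i,q[0],z).round(4))
```

```text
[0.62555194 0.18818563 0.22227727] [-32.2  25.6  13.8  93.   -6.7  62.2  52.4] 2.105410616305577 1.75 [-0.12166927 -0.01214474 -0.93612878]
yellow ([8.1, 3.4], [0, 0, 23, 10, 101]) [0.3966 0.0331 0.08  ]
yellow ([65.6, 23.4], [1, 0, 127, 50, 714]) [0.4266 0.0696 0.08  ]
yellow ([537.4, 6.4], [522, 0, 38, 21, 460]) [0.5556 0.4398 0.08  ]
yellow ([123.5, 11.0], [111, 3, 21, 14, 87]) [0.4358 0.1193 0.08  ]
yellow ([481.8, 48.3], [426, 8, 134, 83, 1954]) [0.5706 0.3906 0.08  ]
yellow ([445.2, 43.4], [430, 37, 43, 15, 208]) [0.5557 0.3624 0.08  ]
yellow ([18.0, 61.4], [0, 51, 43, 20, 119]) [0.4375 0.0158 0.08  ]
yellow ([27.2, 74.8], [0, 59, 63, 31, 310]) [0.4496 0.0172 0.08  ]
yellow ([209.1, 77.0], [192, 59, 35, 37, 467]) [0.5081 0.1643 0.08  ]
yellow ([480.2, 113.7], [421, 74, 139, 77, 2093]) [0.6234 0.3782 0.08  ]
yellow ([459.2, 99.9], [424, 82, 80, 35, 295]) [0.605  0.3633 0.08  ]
yellow ([434.2, 90.0], [426, 85, 19, 11, 45]) [0.589  0.3446 0.08  ]
yellow ([532.8, 106.7], [506, 95, 54, 26, 253]) [0.6343 0.4231 0.08  ]
yellow ([49.1, 134.1], [0, 115, 83, 41, 600]) [0.5002 0.0077 0.08
[... 1748 characters left out ...]
, 322.8], [74, 290, 38, 66, 1110]) [ 0.6878 -0.0602  0.08  ]
yellow ([475.9, 322.8], [453, 290, 38, 66, 1145]) [0.8371 0.3292 0.08  ]
yellow ([178.1, 349.0], [153, 340, 55, 24, 583]) [0.7526 0.0153 0.08  ]
yellow ([301.3, 364.7], [214, 340, 173, 51, 549]) [0.821  0.1352 0.08  ]
yellow ([348.0, 362.8], [291, 343, 113, 36, 768]) [0.8372 0.1848 0.08  ]
yellow ([422.8, 383.7], [256, 372, 304, 19, 3709]) [0.8952 0.2557 0.08  ]
blue ([354.4, 70.0], [335, 33, 45, 68, 1617]) [0.5494 0.2748 0.12  ]
blue ([387.7, 58.7], [382, 34, 10, 55, 78]) [0.5508 0.3003 0.12  ]
green ([397.5, 56.7], [393, 52, 10, 11, 87]) [0.5512 0.3218 0.08  ]
green ([283.8, 115.9], [267, 87, 35, 59, 1916]) [0.5621 0.2133 0.08  ]
```

View pics/w1.png

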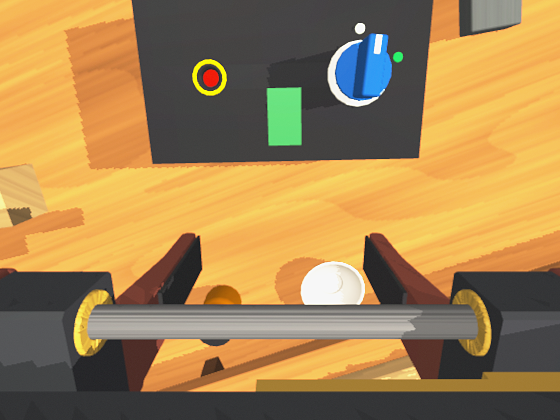

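Hole at (209,77), cap bar around (372,65), white dot (360,28), green dot (397,57). Zooming in on the cap.

Run:
```python
import cv2
im=cv2.imread('pics/w1.png')
cv2.imwrite('pics/w1z.png',cv2.resize(im[15:115,315:425],None,fx=6,fy=6,interpolation=cv2.INTER_CUBIC))
```

```text
(no output)
```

View pics/w1z.png

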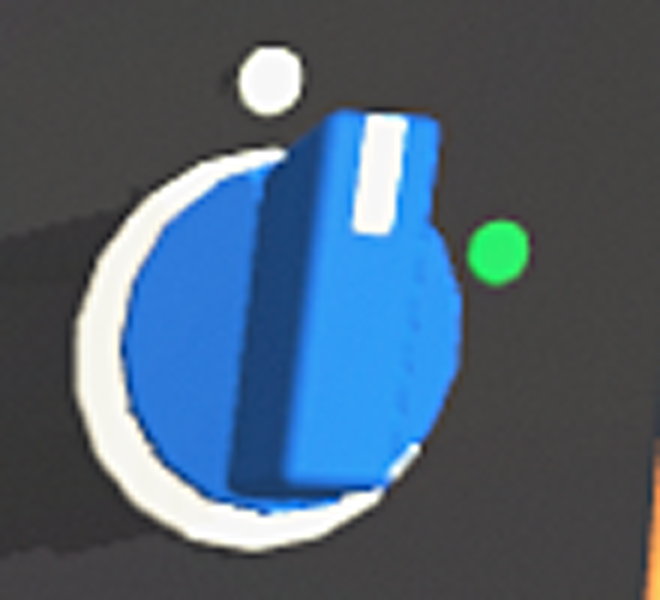

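Run:
```python
from rig import arm
from h import *
i=arm.camera_info('wrist')
f=lambda x,y:(315+x/6,15+y/6)
for z in (.134,.138):
    c=[ray(i,f(*p),z)[:2] for p in [(335,112),(440,120),(390,487),(285,485)]]
    c=np.array(c);print(z,c.mean(0).round(4),'len',np.linalg.norm(c[0]-c[3]),np.linalg.norm(c[1]-c[2]),'w',np.linalg.norm(c[0]-c[1]),np.linalg.norm(c[2]-c[3]))
    for a,b in((0,3),(1,2)): d=c[b]-c[a];print('bar +x angle',np.degrees(np.arctan2(d[1],d[0])))
for z in (.100,.104):
    a=ray(i,f(122,335),z);b=ray(i,f(462,320),z);print('flange',(a+b)/2,np.linalg.norm(a-b))
w=ray(i,f(271,80),.08);g=ray(i,f(498,252),.08);print('dots',w,g)
a=ray(i,(153,163),.08);b=ray(i,(419,157),.08);d=b-a;print('edge',a,b,np.linalg.norm(d),np.degrees(np.arctan2(d[1],d[0])))
h=ray(i,(209.1,77),.08)
y=d[:2]/np.linalg.norm(d[:2]);print('cap pred',h[:2]+.13*y, 'x axis ang',np.degrees(np.arctan2(-y[0],y[1])))
x=np.array([y[1],-y[0]])
C=h[:2]+.13*y
print('edge dist',(a[:2]-h[:2])@x,(a[:2]-h[:2])@y,(b[:2]-h[:2])@y)
for p in(w,g): v=p[:2]-C; print('dot r',np.linalg.norm(v),v@x,v@y)
```

```text
0.134 [0.5514 0.2879] len 0.0410841802528512 0.04043932244342465 w 0.012217482499240756 0.012726792386510309
bar +x angle -25.19015408025285
bar +x angle -24.4968006561563
0.138 [0.5515 0.2868] len 0.04042262324692909 0.03978814924457929 w 0.012020750786636019 0.012521859523924381
bar +x angle -25.190154080252817
bar +x angle -24.49680065615625
flange [0.54997644 0.28825735 0.1       ] 0.04574497627012859
flange [0.55007212 0.2872233  0.104     ] 0.04509705110311253
dots [0.51751161 0.30021521 0.08      ] [0.55038186 0.32392053 0.08      ]
edge [0.5571759  0.08582404 0.08      ] [0.64037711 0.31914738 0.08      ] 0.24771398608975664 70.3741782529017
cap pred [0.55082984 0.2883324 ] x axis ang -19.62582174709831
edge dist 0.07399511049079713 -0.058612381916794964 0.18910160417296165
dot r 0.03537379501715524 -0.03537379497666528 1.6925031082574982e-06
dot r 0.035590949757584346 -0.012375155258962593 0.033370214817460546
```

Emit:
{"fn": "drive_tool", "kwargs": {"motion": [[[1.66,-2.64,0],0],[[1.66,-2.64,0],0],[[1.66,-2.64,0],0],[[1.65,-2.62,0],0],[[0,0,2],3.8],[[0,0,3],0],[[0,0,2],0],[[0,0,0.5],0],[[0,0,0],0]], "grip": 4.5}}

```text
time_s: 2.7
position: [0.5491, 0.2903, 0.1472]
tool_rot: [[0.417, 0.909, -0.002], [0.909, -0.417, -0.0], [-0.001, -0.001, -1.0]]
wrist_force: [-0.5, -1.0, 0.4]
finger_gap: 0.513
```

Run:
```python
from rig import arm
from h import *
s=arm.observe();print(s['position'])
for n in ('wrist','scene'):
    im=arm.capture(n)
    if n=='scene': im=cv2.resize(im[140:250,320:450],None,fx=5,fy=5,interpolation=cv2.INTER_CUBIC)
    cv2.imwrite(f'pics/{n}2.png',im)
```

```text
[0.54913924 0.29026498 0.1472255 ]
```

View pics/wrist2.png

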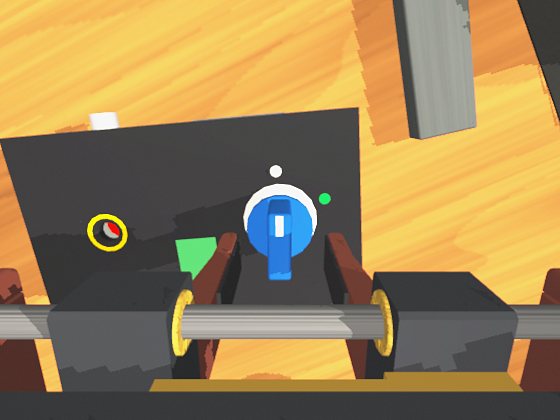

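View pics/scene2.png

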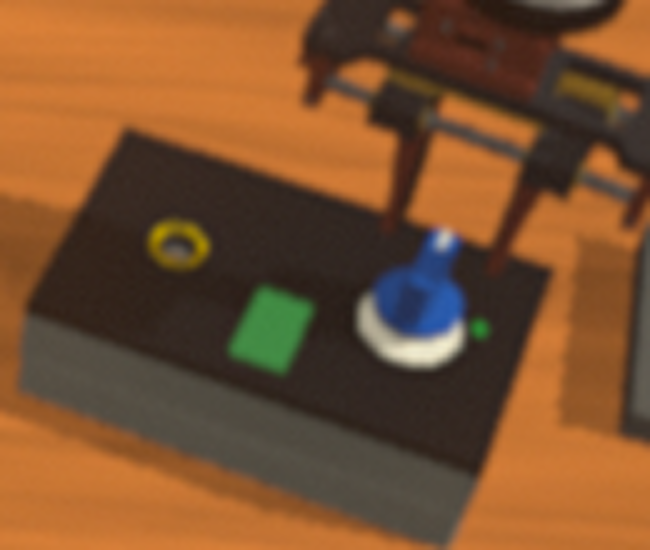

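Wrist view: bar centred at x≈280 between the fingers (237 and 327). Now small correction, descend, close.

Emit:
{"fn": "drive_tool", "kwargs": {"motion": [[[-0.13,0.27,1.0],0],[[0,0,1.5],0],[[0,0,1.0],0],[[0,0,0.2],0],[[0,0,0],0]]}}

```text
time_s: 3.3
position: [0.552, 0.2865, 0.1098]
tool_rot: [[0.42, 0.908, -0.001], [0.908, -0.42, -0.001], [-0.001, -0.001, -1.0]]
wrist_force: [-0.1, 0.1, 0.1]
finger_gap: 0.51
```

Emit:
{"fn": "drive_tool", "kwargs": {"motion": [[[0,0,0],0],[[0,0,0],0],[[0,0,0],0],[[0,0,0],0],[[0,0,0],0]], "grip": 0.5, "force": 40}}

```text
time_s: 3.8
position: [0.5526, 0.2868, 0.1109]
tool_rot: [[0.42, 0.908, 0.0], [0.908, -0.42, 0.0], [0.0, 0.0, -1.0]]
wrist_force: [-0.3, 0.4, 1.3]
finger_gap: 0.16
```

Gap 0.16×88 ≈ 14 mm, so the bar is held. Now push down.

Emit:
{"fn": "drive_tool", "kwargs": {"motion": [[[0,0,0.4],0],[[0,0,0.4],0],[[0,0,0.3],0],[[0,0,0],0],[[0,0,0],0]]}}

```text
time_s: 4.3
position: [0.5525, 0.2868, 0.0992]
tool_rot: [[0.42, 0.908, 0.0], [0.908, -0.42, -0.0], [0.0, 0.0, -1.0]]
wrist_force: [1.6, 1.1, -2.4]
finger_gap: 0.154
```

Emit:
{"fn": "drive_tool", "kwargs": {"motion": [[[0,0,0.2],0],[[0,0,0.2],0],[[0,0,0],0],[[0,0,0],0]]}}

```text
time_s: 4.7
position: [0.5527, 0.2869, 0.0988]
tool_rot: [[0.42, 0.907, 0.0], [0.907, -0.42, 0.001], [0.001, -0.0, -1.0]]
wrist_force: [-7.3, -4.5, 25.3]
finger_gap: 0.157
```

Emit:
{"fn": "drive_tool", "kwargs": {"motion": [[[0,0,-0.2],0],[[0,0,0],7],[[0,0,0],7],[[0,0,0],7],[[0,0,0],7],[[0,0,0],7],[[0,0,0],7],[[0,0,0],7],[[0,0,0],7],[[0,0,0],0]]}}

```text
time_s: 5.7
position: [0.5518, 0.2862, 0.0989]
tool_rot: [[0.988, 0.156, -0.002], [0.156, -0.988, -0.0], [-0.002, 0.0, -1.0]]
wrist_force: [-5.8, -3.0, 15.1]
finger_gap: 0.159
```

Emit:
{"fn": "drive_tool", "kwargs": {"motion": [[[0,0,0],5],[[0,0,0],3],[[0,0,0],0],[[0,0,0],0]]}}

```text
time_s: 6.1
position: [0.5517, 0.2862, 0.099]
tool_rot: [[1.0, 0.02, -0.002], [0.02, -1.0, -0.0], [-0.002, 0.0, -1.0]]
wrist_force: [-6.4, -2.1, 15.6]
finger_gap: 0.158
```

Run:
```python
from rig import arm
from h import *
s=arm.observe();print(s['position'],s['ft_torque'],s['wrist_force'],s['qpos'].round(1) if hasattr(s['qpos'],'round') else s['qpos'])
R=np.array(s['tool_rot']);print(np.degrees(np.arctan2(R[1,0],R[0,0])))
```

```text
[0.55165029 0.28619913 0.09896162] [-0.88112766  1.61810801  0.08608981] [-6.41824402 -2.11580152 15.56030275] [-53.2  32.7  27.5 104.1 -19.7  48.1 -14.9]
1.1610534311645195
```

Emit:
{"fn": "drive_tool", "kwargs": {"motion": [[[0,0,0],3],[[0,0,0],3],[[0,0,0],0],[[0,0,0],0]]}}

```text
time_s: 6.5
position: [0.5516, 0.286, 0.0989]
tool_rot: [[0.997, -0.082, -0.002], [-0.082, -0.997, -0.001], [-0.002, 0.001, -1.0]]
wrist_force: [-7.1, -3.8, 15.5]
finger_gap: 0.168
```

Run:
```python
from rig import arm
from h import *
s=arm.observe();print(s['position'],s['ft_torque'],s['wrist_force'])
R=np.array(s['tool_rot']);print(np.degrees(np.arctan2(R[1,0],R[0,0])))
```

```text
[0.55164723 0.28598623 0.09890898] [-1.02302498  1.58370948  1.01711933] [-7.06929034 -3.80078962 15.50614202]
-4.693028364687606
```

Torque rose to 1 N m and the fingers were wedged open: stop reached. Relax, open and lift, then check.

Emit:
{"fn": "drive_tool", "kwargs": {"motion": [[[0,0,-0.2],-3],[[0,0,0],0]]}}

```text
time_s: 6.7
position: [0.5516, 0.286, 0.0994]
tool_rot: [[1.0, -0.03, -0.002], [-0.03, -1.0, -0.001], [-0.002, 0.001, -1.0]]
wrist_force: [-2.3, -3.2, 3.9]
finger_gap: 0.158
```

Emit:
{"fn": "drive_tool", "kwargs": {"motion": [[[0,0,0],0],[[0,0,0],0],[[0,0,0],0],[[0,0,-2],0],[[0,0,-4],0],[[0,0,-5],0],[[0,3.5,-1],0],[[0,4.0,0],0],[[0,2,0],0],[[0,0,0],0]], "grip": 5}}

```text
time_s: 7.7
position: [0.5496, 0.1884, 0.2198]
tool_rot: [[0.999, -0.038, 0.0], [-0.038, -0.999, -0.0], [0.0, 0.0, -1.0]]
wrist_force: [0.3, -0.1, 0.2]
finger_gap: 0.571
```

Run:
```python
from rig import arm
from h import *
s=arm.observe();print(s['position'],s['tool_rot'],s['time_s'])
i=arm.camera_info('wrist');np.save('i3.npy',i,allow_pickle=True)
cv2.imwrite('pics/w3.png',arm.capture('wrist'))
```

```text
[0.54962879 0.18842136 0.21984408] [[ 9.99287248e-01 -3.77490568e-02  6.43116220e-05]
 [-3.77490393e-02 -9.99287219e-01 -2.54345745e-04]
 [ 7.38670938e-05  2.51736758e-04 -9.99999966e-01]] 7.7
```

View pics/w3.png

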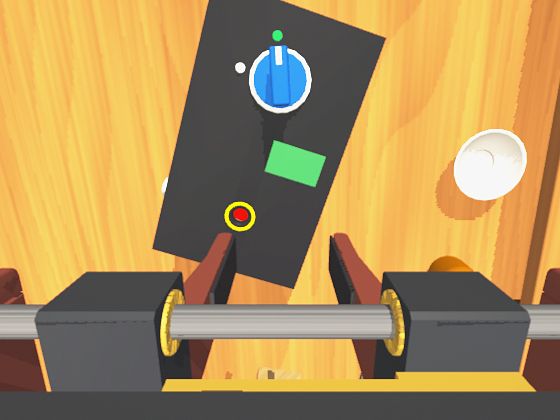

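Cap (280,80) sits on the collar with its white line aimed at the green dot (277,35); hole at (240,215). Measure both, and get the scriber/stand position from earlier views.

Run:
```python
from rig import arm
from h import *
i=np.load('i3.npy',allow_pickle=True).item()
im=cv2.imread('pics/w3.png')
b,_=blobs(im,'yellow',(220,195,262,235),100);print(b);print([ray(i,q[0],.08) for q in b])
z=cv2.resize(im[25:125,225:335],None,fx=6,fy=6,interpolation=cv2.INTER_CUBIC);cv2.imwrite('pics/w3z.png',z)
# scriber from first images
sc=arm.camera_info('scene');tp=arm.camera_info('top')
si=cv2.imread('pics/scene0.png');ti=cv2.imread('pics/top0.png')
print([ (ti[y,x].tolist()) for x,y in [(310,233),(309,232),(327,237)]])
h=cv2.cvtColor(ti,cv2.COLOR_BGR2HSV);roi=h[222:245,300:322];m=(roi[...,1]>190)&(roi[...,2]>150)&(roi[...,0]<12)
ys,xs=np.nonzero(m);print('top px',xs.mean()+300,ys.mean()+222,len(xs));
print('top',ray(tp,(xs.mean()+300,ys.mean()+222),.12))
print('scene top end',ray(sc,(249.3,174.),.125),'shoulder',ray(sc,(251,192.5),.055))
```

```text
[([239.5, 215.9], [224, 202, 32, 30, 359])]
[array([0.5081237, 0.1646   , 0.08     ])]
[[55, 100, 175], [58, 103, 179], [36, 50, 74]]
top px nan nan 0
top [nan nan nan]
scene top end [ 0.52586795 -0.1242463   0.125     ] shoulder [ 0.53118768 -0.12410212  0.055     ]<stdin>:12: RuntimeWarning: Mean of empty slice.
  ret = ret.dtype.type(ret / rcount)
<stdin>:13: RuntimeWarning: Mean of empty slice.
```

View pics/w3z.png

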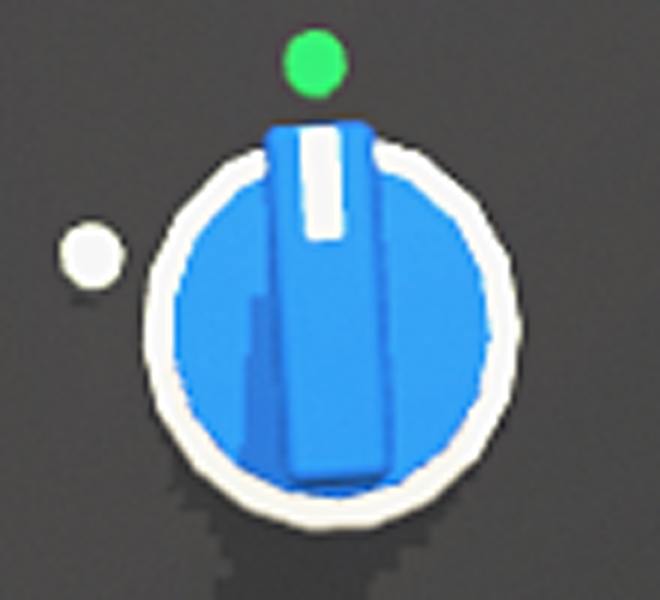

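Emit:
{"fn": "drive_tool", "kwargs": {"motion": [[[0,3,0],0],[[0,4.9,0],0],[[-0.1,4.9,0],0],[[-0.1,4.9,0],0],[[-0.1,4.9,0],0],[[-0.1,4.9,0],0],[[-0.1,4.9,0],0],[[-0.1,4,0],0],[[0,1.6,0],0],[[0,0,0],0]]}}

```text
time_s: 8.75
position: [0.5318, -0.1891, 0.2193]
tool_rot: [[0.999, -0.035, -0.0], [-0.035, -0.999, -0.001], [-0.0, 0.001, -1.0]]
wrist_force: [0.0, 0.8, -0.3]
finger_gap: 0.57
```

Run:
```python
from rig import arm
from h import *
i3=np.load('i3.npy',allow_pickle=True).item()
c=[ray(i3,(225+x/6,25+y/6),.123)[:2] for x,y in [(268,130),(373,125),(388,475),(293,478)]]
for a,b in((0,3),(1,2)): d=c[b]-c[a];print('bar ang',np.degrees(np.arctan2(d[1],d[0])),np.linalg.norm(d))
print('bar ctr',np.mean(c,0))
s=arm.observe();print(s['position'],s['time_s'])
i=arm.camera_info('wrist');np.save('i4.npy',i,allow_pickle=True)
im=arm.capture('wrist');cv2.imwrite('pics/w4.png',im)
```

```text
bar ang -88.26832736928291 0.0402867756169428
bar ang -89.24586037957522 0.040436895330602074
bar ctr [0.55248607 0.28581291]
[ 0.53181433 -0.18905149  0.21929566] 8.75
```

View pics/w4.png

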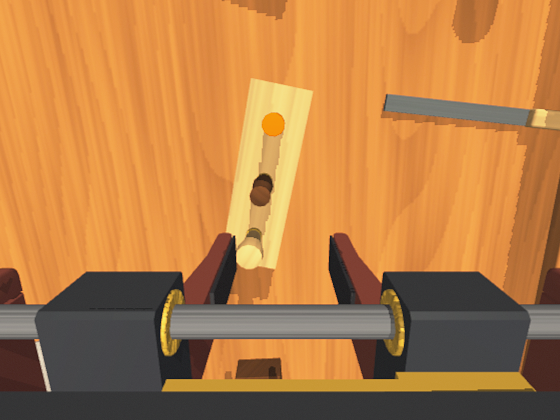

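Scriber top at (273,124); burnisher (261,193), graver (249,253) at finger area but well below.

Run:
```python
from h import *
i=np.load('i4.npy',allow_pickle=True).item();im=cv2.imread('pics/w4.png')
h=cv2.cvtColor(im,cv2.COLOR_BGR2HSV);m=((h[...,1]>225)&(h[...,0]>8)&(h[...,0]<20)).astype(np.uint8);k=np.zeros_like(m);k[105:142,255:292]=1;m*=k
cs,_=cv2.findContours(m*255,0,1);c=max(cs,key=cv2.contourArea);print(cv2.minEnclosingCircle(c),cv2.contourArea(c),cv2.boundingRect(c))
(px,py),r=cv2.minEnclosingCircle(c)
p=ray(i,(px,py),.125);q=ray(i,(px+r,py),.125);print(p,'diam',2*np.linalg.norm(q-p))
a=ray(i,(312,92),.055);b=ray(i,(274,269),.055);d=a-b;print('len',np.linalg.norm(d),'stand x ang',np.degrees(np.arctan2(d[1],d[0]))-90)
e=ray(i,(250,80),.055);print('w',np.linalg.norm(a-e))
y=d[:2]/np.linalg.norm(d[:2]);print('pred hole',((a+e)/2)[:2]-.035*y)
```

```text
((273.0, 124.0), 11.70479965209961) 376.0 (262, 113, 22, 23)
[ 0.52769255 -0.12601247  0.125     ] diam 0.017799133076991863
len 0.18814293974365975 stand x ang -13.378646052047088
w 0.05928696007831628
pred hole [ 0.52675879 -0.12823874]
```

Emit:
{"fn": "drive_tool", "kwargs": {"motion": [[[-0.32,-3.12,0],0],[[-0.32,-3.12,0],0],[[0,0,0],5.7],[[0,0,1.5],5.7],[[0,0,3],0],[[0,0,2.5],0],[[0,0,0.5],0],[[0,0,0],0]]}}

```text
time_s: 9.6
position: [0.5269, -0.123, 0.144]
tool_rot: [[0.974, -0.226, -0.002], [-0.226, -0.974, 0.001], [-0.002, -0.0, -1.0]]
wrist_force: [0.1, -0.7, 0.1]
finger_gap: 0.567
```

Run:
```python
from rig import arm
from h import *
s=arm.observe();p=s['position'];R=np.array(s['tool_rot']);print(p,s['time_s'],np.degrees(np.arctan2(R[1,0],R[0,0])))
print('tool delta cm',R.T@(np.array([.5276,-.1265,.078])-p)*100)
im=arm.capture('wrist');cv2.imwrite('pics/w5.png',im)
```

```text
[ 0.52690953 -0.12304736  0.14398798] 9.6 -13.06600357204998
tool delta cm [0.15894312 0.32097742 6.59847154]
```

View pics/w5.png

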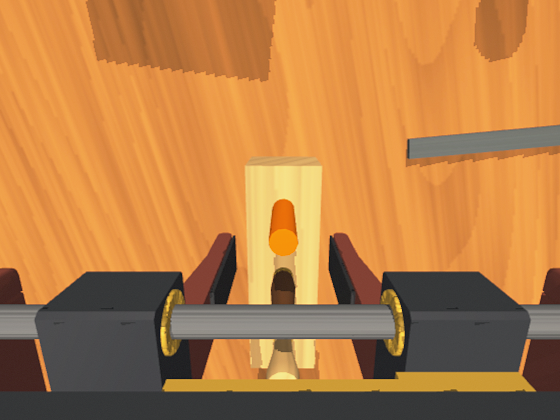

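Emit:
{"fn": "drive_tool", "kwargs": {"motion": [[[0.12,0.3,1.5],0],[[0,0,2.5],0],[[0,0,2.0],0],[[0,0,0.6],0],[[0,0,0],0]]}}

```text
time_s: 10.15
position: [0.5271, -0.1286, 0.0782]
tool_rot: [[0.973, -0.229, -0.001], [-0.229, -0.973, -0.0], [-0.001, 0.0, -1.0]]
wrist_force: [-0.5, -0.1, -0.2]
finger_gap: 0.569
```

Emit:
{"fn": "drive_tool", "kwargs": {"motion": [[[0,0,0],0],[[0,0,0],0],[[0,0,0],0],[[0,0,0],0],[[0,0,0],0],[[0,0,0],0]], "grip": 0.8, "force": 45}}

```text
time_s: 10.75
position: [0.5276, -0.1284, 0.079]
tool_rot: [[0.973, -0.229, 0.001], [-0.229, -0.973, 0.0], [0.001, -0.0, -1.0]]
wrist_force: [-0.6, 0.8, 3.3]
finger_gap: 0.198
```

Emit:
{"fn": "drive_tool", "kwargs": {"motion": [[[0,0,-0.6],0],[[0,0,-1.2],0],[[0,0,-2],0],[[0,0,-3],0],[[0,0,-3],0],[[0,0,-2.2],0],[[0,0,-1],0],[[0,0,0],0]]}}

```text
time_s: 11.55
position: [0.5281, -0.1285, 0.2101]
tool_rot: [[0.973, -0.229, 0.003], [-0.229, -0.973, 0.0], [0.003, -0.001, -1.0]]
wrist_force: [0.3, -0.5, -0.3]
finger_gap: 0.197
```

Run:
```python
from rig import arm
from h import *
s=arm.observe();p=s['position'];R=np.array(s['tool_rot']);print(p,s['time_s'],s['wrist_force'])
print('tool delta cm',R.T@(np.array([.5081,.1645,.21])-p)*100)
np.save('s6.npy',dict(p=p,R=R,i=arm.camera_info('wrist')),allow_pickle=True)
im=arm.capture('wrist');cv2.imwrite('pics/w6.png',im)
im=arm.capture('scene');cv2.imwrite('pics/s6.png',im)
cv2.imwrite('pics/s6z.png',cv2.resize(im[120:260,160:320],None,fx=4,fy=4,interpolation=cv2.INTER_CUBIC))
```

```text
[ 0.52806403 -0.12851976  0.21007678] 11.55 [ 0.34847627 -0.46890459 -0.33238584]
tool delta cm [-8.64950645e+00 -2.80673713e+01  1.29886184e-02]
```

View pics/w6.png

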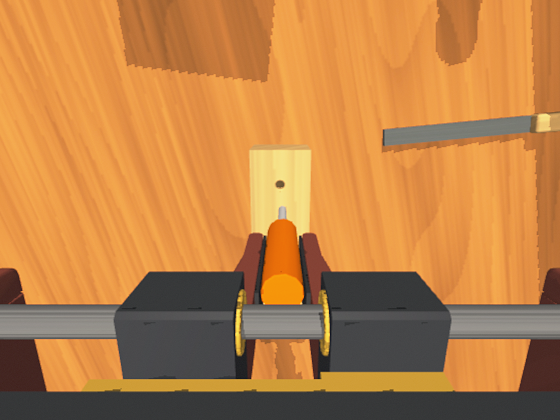

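View pics/s6z.png

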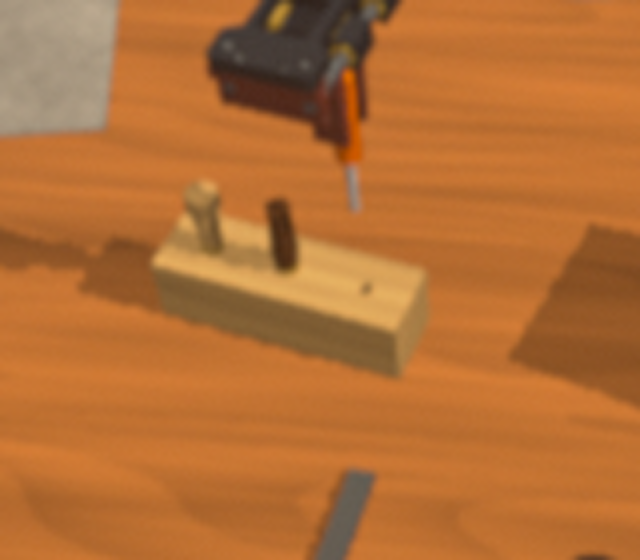

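Scriber held; pin tip at (282,208) in the wrist view, other tools still upright. Work out the tip's offset from the TCP.

Run:
```python
from h import *
s=np.load('s6.npy',allow_pickle=True).item();i=s['i'];p=s['p'];R=s['R']
im=cv2.imread('pics/w6.png')
cv2.imwrite('pics/w6z.png',cv2.resize(im[195:275,240:325],None,fx=7,fy=7,interpolation=cv2.INTER_CUBIC))
for px in [(282,208.5),(282,206.5),(282,210)]:
    t=ray(i,px,p[2]-.072);print(px,t,'tool off mm',(R.T@(t-p))*1000)
print('expected straight tip px',proj(i,p+R@[0,0,.072]))
print('handle top exp px',proj(i,p+R@[0,0,-.046]))
```

```text
(282, 208.5) [ 0.52958097 -0.12604219  0.13807678] tool off mm [ 0.72092606 -2.68718921 72.00485204]
(282, 206.5) [ 0.52993628 -0.12453171  0.13807678] tool off mm [ 0.72111775 -4.23889417 72.00639961]
(282, 210) [ 0.52931368 -0.12717846  0.13807678] tool off mm [ 0.72078186 -1.51990453 72.00368787]
expected straight tip px [281.0349136 211.9484852]
handle top exp px [280.34610816 300.71787022]
```

View pics/w6z.png

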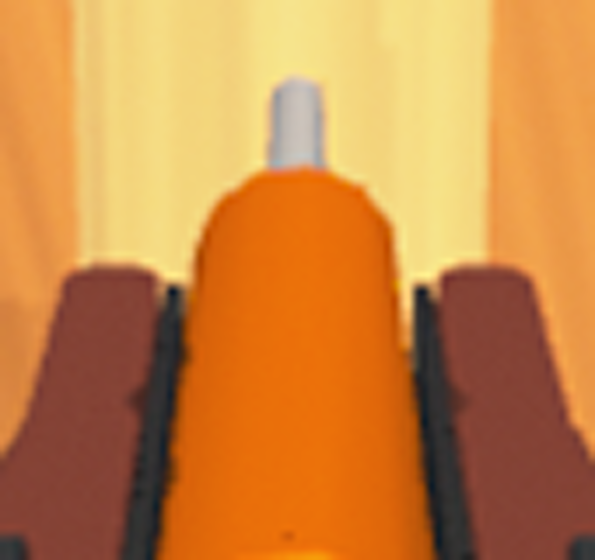

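Emit:
{"fn": "drive_tool", "kwargs": {"motion": [[[-0.62,-2,0],0],[[-1.25,-3.99,0],0],[[-1.25,-3.99,0],0],[[-1.25,-3.99,0],0],[[-1.25,-3.99,0],0],[[-1.25,-3.99,0],0],[[-1.25,-3.99,0],0],[[-0.6,-1.6,0],0],[[-0.28,-0.39,0],0],[[0,0,0],0]]}}

```text
time_s: 12.65
position: [0.5029, 0.1637, 0.2076]
tool_rot: [[0.974, -0.228, -0.002], [-0.228, -0.974, -0.001], [-0.001, 0.002, -1.0]]
wrist_force: [0.1, -0.6, -0.0]
finger_gap: 0.2
```

Emit:
{"fn": "drive_tool", "kwargs": {"motion": [[[0,0,2],0],[[0,0,1.5],0],[[0,0,0.5],0],[[0,0,0],0]]}}

```text
time_s: 13.05
position: [0.5034, 0.1622, 0.168]
tool_rot: [[0.973, -0.231, -0.001], [-0.231, -0.973, -0.001], [-0.001, 0.002, -1.0]]
wrist_force: [0.3, -0.7, -0.6]
finger_gap: 0.193
```

Run:
```python
from rig import arm
from h import *
s=arm.observe();p=s['position'];R=np.array(s['tool_rot']);print(p,s['time_s'],s['wrist_force'])
tip=p+R@[.0009,-.0014,.072];print('tip',tip,'delta tool cm',R.T@(np.array([.5081,.1645,.08])-tip)*100)
i=arm.camera_info('wrist');np.save('s7.npy',dict(p=p,R=R,i=i),allow_pickle=True)
im=arm.capture('wrist');cv2.imwrite('pics/w7.png',im)
cv2.imwrite('pics/w7z.png',cv2.resize(im[170:270,225:345],None,fx=6,fy=6,interpolation=cv2.INTER_CUBIC))
im=arm.capture('scene');cv2.imwrite('pics/s7z.png',cv2.resize(im[120:240,310:450],None,fx=5,fy=5,interpolation=cv2.INTER_CUBIC))
```

```text
[0.50336425 0.16221734 0.16802661] 13.05 [ 0.32117104 -0.69643323 -0.61670751]
tip [0.50446026 0.1632717  0.09602343] delta tool cm [ 0.32740872 -0.20639062  1.60164748]
```

View pics/w7z.png

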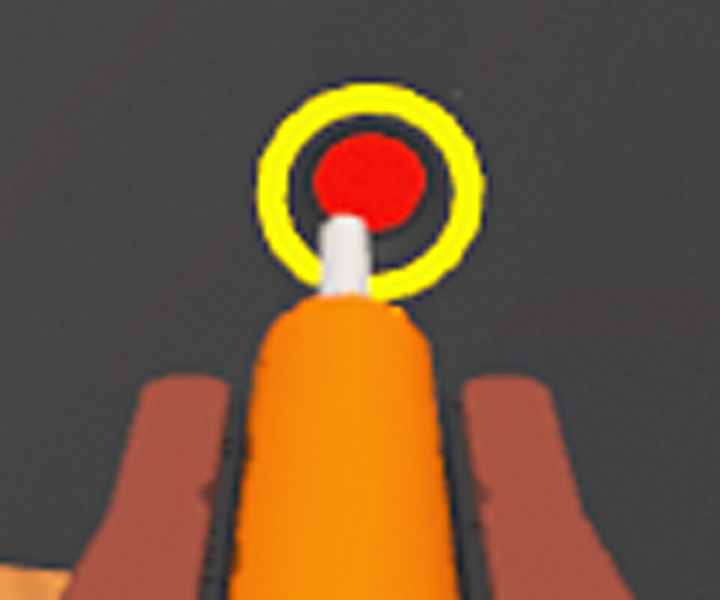

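View pics/s7z.png

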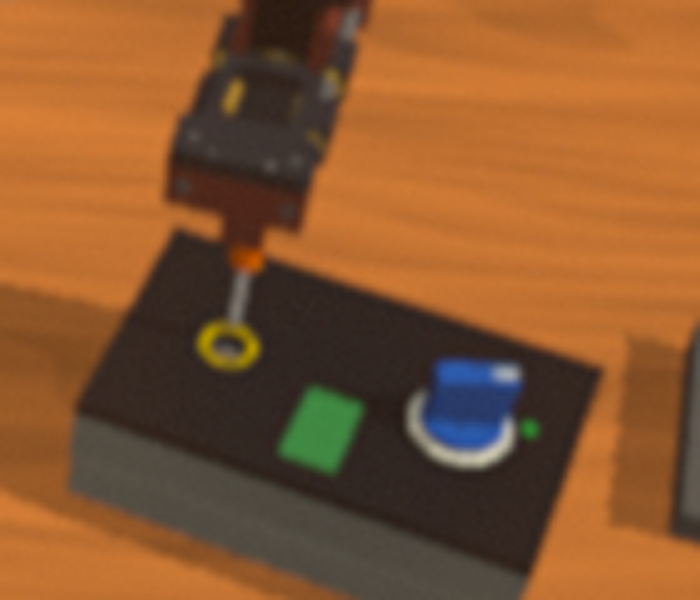

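Pin tip at about (282,206), hole centre (287,202): consistent with the numeric correction (+3.3, -2 mm).

Emit:
{"fn": "drive_tool", "kwargs": {"motion": [[[0.33,-0.2,0],0],[[0,0,0.5],0],[[0,0,0],0],[[0,0,0],0]]}}

```text
time_s: 13.55
position: [0.5072, 0.1653, 0.1635]
tool_rot: [[0.973, -0.229, -0.0], [-0.229, -0.973, -0.0], [-0.0, 0.0, -1.0]]
wrist_force: [-0.1, -0.7, -1.3]
finger_gap: 0.198
```

Run:
```python
from rig import arm
from h import *
s=arm.observe();p=s['position'];R=np.array(s['tool_rot']);print(p,s['time_s'],s['wrist_force'])
i=arm.camera_info('wrist')
im=arm.capture('wrist');b,_=blobs(im,'yellow',(240,150,330,235),60)
print(b)
q=max(b,key=lambda q:q[1][4]);x,y,w,h,_=q[1]
print('bbox ctr',(x+w/2,y+h/2),ray(i,(x+w/2,y+h/2),.08))
tip=p+R@[.0009,-.0014,.072];print('tip',tip,'delta tool cm',R.T@(np.array([.5081,.1645,.08])-tip)*100)
cv2.imwrite('pics/w8z.png',cv2.resize(im[170:270,225:345],None,fx=6,fy=6,interpolation=cv2.INTER_CUBIC))
```

```text
[0.50720766 0.16526657 0.16354929] 13.55 [-0.0783739  -0.67378808 -1.27876284]
[([282.3, 204.8], [263, 190, 39, 34, 433])]
bbox ctr (282.5, 207.0) [0.50838607 0.16543097 0.08      ]
tip [0.50838291 0.1664133  0.09154877] delta tool cm [0.01652574 0.19248997 1.15491278]
```

View pics/w8z.png

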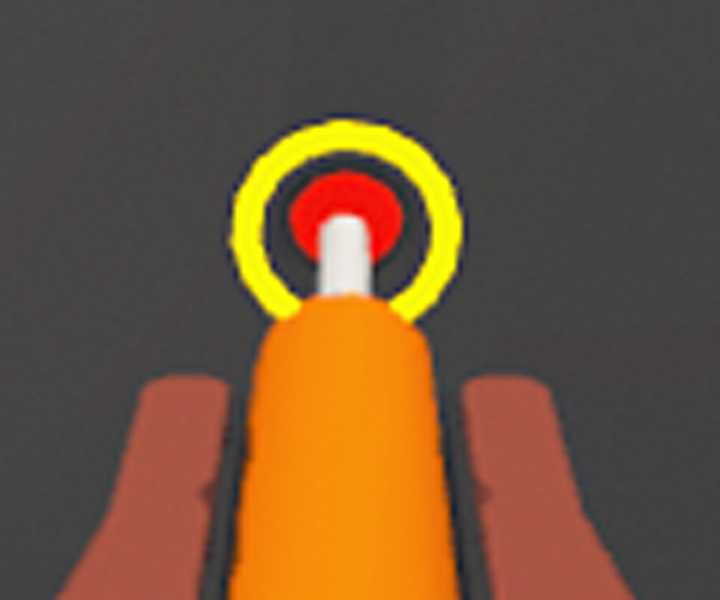

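Emit:
{"fn": "drive_tool", "kwargs": {"motion": [[[0,0.14,0],0],[[0,0,0.8],0],[[0,0,0.8],0],[[0,0,0.4],0],[[0,0,0],0]]}}

```text
time_s: 14.1
position: [0.5064, 0.1637, 0.1427]
tool_rot: [[0.973, -0.229, -0.002], [-0.229, -0.973, -0.001], [-0.001, 0.001, -1.0]]
wrist_force: [0.6, 0.3, -0.9]
finger_gap: 0.197
```

Run:
```python
from rig import arm
from h import *
s=arm.observe();p=s['position'];R=np.array(s['tool_rot']);print(p,s['time_s'],s['wrist_force'])
tip=p+R@[.0009,-.0014,.072];print('tip',tip,'delta tool cm',R.T@(np.array([.5082,.1647,.05])-tip)*100)
```

```text
[0.50640051 0.16366099 0.14267829] 14.1 [ 0.64397196  0.33611223 -0.87444939]
tip [0.50748775 0.16474857 0.07067548] delta tool cm [ 0.07304675 -0.01422933  2.06744134]
```

Tip 9 mm inside the hole with no contact force. Continue to the button.

Emit:
{"fn": "drive_tool", "kwargs": {"motion": [[[0.05,0,0.6],0],[[0,0,0.5],0],[[0,0,0.4],0],[[0,0,0],0],[[0,0,0],0]]}}

```text
time_s: 14.6
position: [0.5075, 0.1638, 0.1287]
tool_rot: [[0.973, -0.229, -0.0], [-0.229, -0.973, 0.0], [-0.0, -0.0, -1.0]]
wrist_force: [-0.5, -0.7, 2.6]
finger_gap: 0.201
```

Emit:
{"fn": "drive_tool", "kwargs": {"motion": [[[0,0,0.3],0],[[0,0,0.3],0],[[0,0,0],0],[[0,0,0],0]]}}

```text
time_s: 15.0
position: [0.5076, 0.1639, 0.1228]
tool_rot: [[0.973, -0.229, 0.0], [-0.229, -0.973, 0.0], [0.0, -0.0, -1.0]]
wrist_force: [-0.3, -0.1, 4.1]
finger_gap: 0.199
```

Emit:
{"fn": "drive_tool", "kwargs": {"motion": [[[0,0,0.2],0],[[0,0,0],0],[[0,0,0],0]]}}

```text
time_s: 15.3
position: [0.5079, 0.1639, 0.1216]
tool_rot: [[0.973, -0.229, 0.0], [-0.229, -0.973, 0.001], [0.0, -0.001, -1.0]]
wrist_force: [-3.2, -0.7, 12.5]
finger_gap: 0.199
```

Emit:
{"fn": "drive_tool", "kwargs": {"motion": [[[0,0,0.1],0],[[0,0,0],0],[[0,0,0],0]]}}

```text
time_s: 15.6
position: [0.5081, 0.164, 0.1213]
tool_rot: [[0.973, -0.229, 0.001], [-0.229, -0.973, 0.002], [0.0, -0.002, -1.0]]
wrist_force: [-4.1, -0.6, 20.2]
finger_gap: 0.199
```

Force jumps 4 → 20 N while motion stalls: button on its stop. Final look.

Run:
```python
from rig import arm
from h import *
s=arm.observe();print(s['position'],s['time_s'],s['wrist_force'],s['finger_gap'])
im=arm.capture('scene');cv2.imwrite('pics/s9.png',im)
cv2.imwrite('pics/s9z.png',cv2.resize(im[120:250,180:450],None,fx=2.9,fy=2.9,interpolation=cv2.INTER_CUBIC))
im=arm.capture('wrist');cv2.imwrite('pics/w9.png',im)
s=arm.observe();print(s['position'],s['wrist_force'],s['finger_gap'])
```

```text
[0.50812307 0.16396434 0.12129469] 15.6 [-4.07359355 -0.62649505 20.18694892] 0.19939425606246472
[0.5080873  0.1639499  0.12127926] [-4.13159961 -1.11360475 20.36692472] 0.1978523944479583
```

View pics/s9z.png

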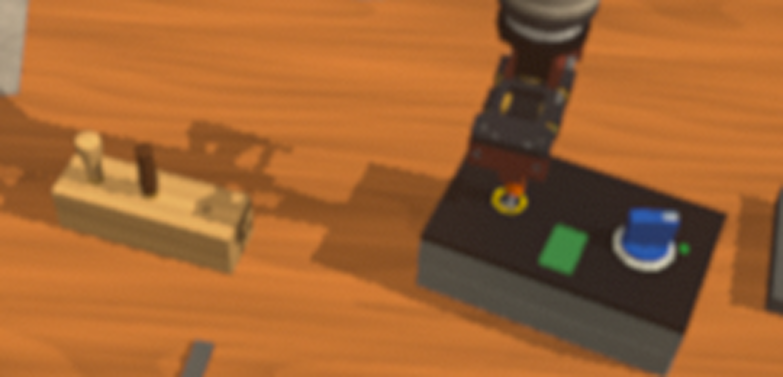

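View pics/w9.png

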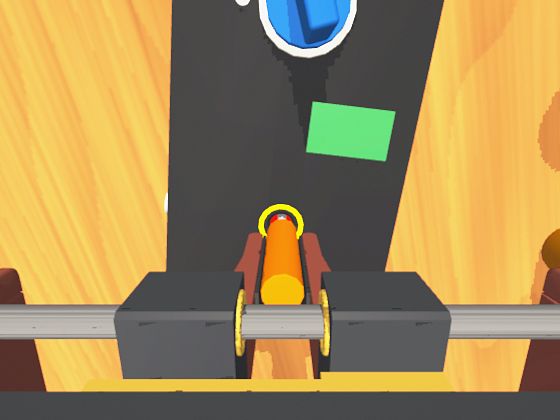

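The pin goes through the ring at wrist (281,220), the cap is still locked towards the green dot, the graver and burnisher are in place, and the push is steady at 20 N.

```bash
python3 -c "
from rig import arm
print(arm.job_done())"
```

```text
the job is handed in; nothing more can be done
None
```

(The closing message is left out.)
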